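# White-reference the colour reader, then hold it on the lacquer box

## Robot

A 7-joint arm with a two-finger parallel gripper is mounted at the origin on the work surface. World frame = base frame: x ahead of the robot, y to its left, z up, the work surface at z = 0. Lengths are in m, angles in degrees, forces in N, time in s.
With the tool pointing down it reaches from about 0.425 to 0.95 m from the base axis. Payload 4.7 kg.
Tool frame: the origin (TCP) lies between the finger pads; the fingertips stand 22 mm ahead of it and the grasp point (between the pads) lies 3 mm ahead of it (tip_extent is the distance from the TCP to the fingertips, in m); z points along the fingers, y is the line along which they close (so a half turn about z gives the same grasp; the last joint's range is limited). The gripper opens to 87 mm and grips with 3 to 60 N. Pads are 19 mm wide; open, the fingers measure 117 mm over their backs; the gripper's body (75 mm by 190 mm) begins 51 mm behind the grasp point.
Start: joints at [-77.859, 26.849, -2.785, 87.806, 1.381, 65.374, -4.715], TCP at [0.161, 0.656, 0.245] pointing down, gripper open.
Joint ranges: [-148.3, 148.3], [-19.14, 114.17], [-79.39, 73.82], [5.75, 140.21], [-59.74, 239.74], [12.07, 113.84], [-152.46, 152.46]. Speed limits (degrees/s): [147.25, 147.25, 180, 180, 180, 180, 180].

## Interface

Orientations are given as a 3x3 rotation matrix whose columns are the frame's x, y, z axes.
In Python, from cell import * gives the robot as it stands.
- The arm moves only by the tool play_rows, never from a script. Its argument "deltas" is a list of rows, each a list of 6 numbers: the shift along the tool's x, y, z in mm, then the turn, a rotation vector about the tool's x, y, z in units of 5 degrees (1.0 is 5 degrees). A call has 1 to 12 rows; each row is the pose to reach, as a shift and turn from the pose commanded when the call began, along the tool's axes at that moment; what a row does not reach only later rows make up. A row lasts 1/8 s, in which the tool goes at most 62.5 mm and 10.7 degrees, less where a joint would pass 70% of its speed; a pose out of reach is approached as far as the arm can. A call with a gripper value outside its range is refused whole. "claw" is the opening, from -1 (shut) to 1 (fully open), set as the call begins (left out, the last holds). The fingers move at their own pace and stop on an object; the grip force is fixed at half the most. Time passes only in rows, so rows that repeat a pose let the fingers close. It gives the time, the measured TCP pose, the force, the opening and the grip force at its end, in the units of the state.
- get_obs(): the state, without advancing time (a new reading comes with each control period).
- camera(name): name is "scene" or "top" or "wrist"; returns (picture, depth): 420x560x3 uint8, red, green, blue; 420x560 float32, m along the optical axis (not along the pixel's ray), 0 where there is no reading.
- camera_info(name): a dict with "mtx" (3x3 intrinsics, pixels), "k1" (the pictures are not rectified: a ray, as slopes to the right and down, at radius r is drawn at 1 + k1 r^2 times it, then the intrinsics apply), "rvec" (rotation vector, rad) and "tvec" (3), from world to camera coordinates, as OpenCV has them. Camera axes: x right, y down, z forward; pixel columns grow to the right and rows downward; lengths in m; the calibration is good to about 2 mm. A picture is of the moment at which its call begins: read the wrist's pose just before it. camera_info takes no time and is no camera call; for the wrist camera it gives the pose at the moment of the call.
- finish_job(): hands the job in; it is judged then, once.
Trained networks look in the newest picture that a camera, given by its name, has taken for a name from the list of things; names that differ only in an ending like _2 or _b are one class to them, and where a whole thing is asked for, a point or a joint stands for the part that bears it (a point fixed in the world has none). Each returns a list of dicts, best first, with "conf" (0 to 1); they miss things now and then, are a little off and sometimes report something else, mostly with a low value. They report only what shows in the picture. A call takes as long as a camera call. They do not tell look-alikes from the thing itself.
- cut_out(camera, label): "mask" (420x560 bool, what is visible of it).
- landmark_of(camera, label): "centre" ([x, y, z] in m, in the coordinates of the camera as it stood for that picture, good to about 4 mm: a listed point, or the origin of a listed thing).
The state is a dict: "clock": time; "joints": joint angles; "qd": joint speeds; "joint_torque": joint torques, N m; "position": TCP position; "tool_rot": TCP orientation; "ft_force": force on the tool from outside, world axes, zero at the start; "moment": the same for the moment, N m; "gripper_width": finger opening in m; "grip_force": force on a finger pad.
Only numpy, scipy, OpenCV 4.12 (cv2) and the standard library are available. Lean on these libraries where they do the work, as an engineer would, in place of code of your own. Each camera call takes 0.05 s, during which the arm holds its last target. There are 200 camera calls.

## Task

Take the colour reader out of its stand and set its nose down on the white tile inside the ring of the reference puck for a second, upright and pressed so lightly that the sprung nose gives a few millimetres but does not reach its stop. Then bring it to the red lacquer box on the sloped rest and hold its nose inside the white paper ring, square to the sloping lid, again with the nose pushed in a few millimetres and not to its stop, and finish while still holding it there. Go gently on the lacquer, and do not shift the box, the puck or the tin, spatula and brush lying about.

Things in the scene. Friction and masses are not known exactly. Their poses are not given: they have to be found in the camera images.
- reader: Colour reader: white barrel, 34 mm diameter, 95 mm long, grey grip band 42 to 68 mm above its lower face, black nose below; 0.15 kg. Origin: centre of the barrel's lower face (shoulder); z along the barrel, away from the nose. It starts upright, nose down in the stand, shoulder resting on the stand's top, 40 mm above the table. Grip the barrel anywhere.
- reader_nose (a joint): How far the sprung nose is pushed into the barrel, 0 (fully out) to 0.008 m (stop). Spring force 1 N when out, rising evenly to 3.9 N at the stop. The nose is a black cylinder, 26 mm diameter, standing 16 mm out of the barrel at 0.
- reader_tip (a point): Centre of the nose's flat end face (moves with the nose), 16 mm below the shoulder when the nose is out; z along the barrel, away from the end face.
- stand: Black charging stand, block 75 x 75 x 40 mm, fixed to the table; origin at the centre of its underside. In its top centre is a 29 mm bore, 26 mm deep, in which the reader's nose hangs free. Lift the reader straight up at least 30 mm to clear it.
- puck: Reference puck, loose, 0.35 kg: dark steel disc 60 mm diameter, 14 mm high, with an aluminium locating ring on it (52 mm outside, 32 mm inside diameter, standing 6 mm above the tile) and a white tile inside the ring. Origin at the centre of its underside, z up.
- puck_tile (a point): Centre of the white tile's face, 14 mm above the puck's underside; z up.
- rest: Light wooden sloped rest, 190 x 250 mm, fixed to the table, with a dark ledge along its low edge. Its board slopes 18 degrees, low edge towards its own -x, middle of the board 60 mm above the table. Origin at table level under the middle, z up.
- box: Red lacquered box with closed lid, loose, 0.6 kg: 140 (x) x 200 (y) x 57 mm, lying on the sloped rest against its ledge, so its lid slopes 18 degrees. Two strips 8 mm wide, 4 mm high run along x at the lid's ends (y = +-88 mm). Origin: centre of its underside; z square to the lid, pointing out of it; x up the slope.
- box_spot (a point): Centre of the white paper ring (46 mm outside, 36 mm inside diameter, flat) stuck on the lid, on the lid's surface: 12 mm in x, -35 mm in y, 57 mm in z from the box's origin. Axes as the box: z square out of the lid.
- tin: Small closed tin with yellow wrap, 68 mm diameter, 60 mm high, loose, bystander. Origin at the centre of its underside.
- spatula: Spatula with wooden handle lying on the table, loose, bystander.
- brush: Brush with wooden handle lying on the table, loose, bystander.
Mind the look-alikes: they are no part of the job. Several things have the shape of the reader; the one meant has the colours described above. What is shaped like the box but purple is not meant.

How it is judged (in metres and radians):
On the way:
1. the reader, held upright, has its nose inside the puck's ring, lightly pushed in by the white tile, for half a second (distance between reader_tip and puck_tile below 0.006 m and angle between the z axis of reader_tip and the z axis of puck_tile, either way round below 0.07 rad and value of joint reader_nose between 0.0015 and 0.0075 m and contact force between reader and puck between 0.8 and 8 N and contact force between reader and the fingers above 3 N), for 0.5 s.
At the end, for the whole second after the job is handed in: Fingers hold the reader, its nose within 6 mm of the paper ring's centre, barrel square to the lid within 4 degrees, nose pushed in 1.5 to 7.5 mm, 0.8 to 8 N on the box, at rest; box within 12 mm, puck, tin, spatula and brush within 25 mm of their starts (distance between reader_tip and box_spot below 0.006 m and angle between the z axis of reader_tip and the z axis of box_spot, either way round below 0.07 rad and value of joint reader_nose between 0.0015 and 0.0075 m and contact force between reader and box between 0.8 and 8 N and contact force between reader and the fingers above 3 N and linear speed of reader below 0.02 m/s and distance of box from where it was at the start of the episode below 0.012 m and distance of each of puck, tin, spatula, brush from where it was at the start of the episode below 0.025 m and contact force between reader and rest below 0.1 N); the arm keeps its last pose, push and grip.
It fails at once if the reader or the robot presses the box harder than 15 N (contact force between any of reader, the arm, the fingers and box above 15 N).
It fails at once if the box is shifted more than 12 mm (distance of box from where it was at the start of the episode above 0.012 m).
It fails at once if the puck, tin, spatula or brush is shifted more than 25 mm (distance of any of tin, spatula, brush, puck from where it was at the start of the episode above 0.025 m).
It also fails if it takes over 48 s, if anything falls off the work surface, if the arm or the gripper's body presses on something with over 40 N, if the wrist force passes 120 N, or if a joint passes its speed limit or range.

## Working session

There is one attempt and no reset: what is moved stays moved. The work goes in short steps, Python scripts to look and compute and a tool call to move; the robot and the scene stay as the last step left them, time stands still between calls to the robot, and variables do not carry over. Pictures are saved under pics/ and viewed, at most 10 in all, crops included, and the job is handed in when it is done.

Besides the shell and the picture viewer there is one more tool, called after "Request:" as name(argument=value, ...), one argument or row to a line, values as JSON. play_rows: Moves the arm, as the interface text tells. Its arguments: {"type":"object","properties":{"deltas":{"type":"array","items":{"type":"array","items":{"type":"number"}}},"claw":{"type":"number"}},"required":["deltas"]}

```bash
ls; mkdir -p pics; cat > h.py <<'E'
from cell import *
import numpy as np, cv2
def cam(name):
    i=camera_info(name); R=cv2.Rodrigues(np.array(i["rvec"],float))[0]; return i,R,np.array(i["tvec"],float).ravel()
def rays(i,uv):
    K=np.array(i["mtx"],float); uv=np.atleast_2d(uv).astype(float)
    d=np.stack([(uv[:,0]-K[0,2])/K[0,0],(uv[:,1]-K[1,2])/K[1,1]],1); s=d.copy()
    for _ in range(20): s=d/(1+i["k1"]*(s**2).sum(1,keepdims=True))
    return s
def w(c,p):
    return (np.atleast_2d(p)-c[2])@c[1]
def px2w(c,uv,z):
    s=rays(c[0],uv); z=np.atleast_1d(z)[:,None]
    return w(c,np.hstack([s*z,z]))
def proj(c,P):
    q=np.atleast_2d(P)@c[1].T+c[2]; s=q[:,:2]/q[:,2:]; s=s*(1+c[0]["k1"]*(s**2).sum(1,keepdims=True))
    K=np.array(c[0]["mtx"]); return s*[K[0,0],K[1,1]]+[K[0,2],K[1,2]]
def maskpts(c,m,d):
    v,u=np.nonzero(m&(d>0)); return px2w(c,np.stack([u,v],1),d[v,u]),u,v
def save(n,img): cv2.imwrite("pics/"+n,np.ascontiguousarray(img[:,:,::-1]))
E
python3 - <<'E'
from h import *
np.set_printoptions(precision=4,suppress=True)
ims=[]
for n in("scene","top"):
    c=cam(n); img,d=camera(n); ims.append(img); np.savez("/tmp/%s.npz"%n,img=img,d=d)
    for l in("reader","reader_tip","stand","puck","puck_tile","rest","box","box_spot","tin","spatula","brush"):
        for r in landmark_of(n,l):
            P=w(c,r["centre"])[0]; print(n,l,round(r["conf"],2),P,proj(c,P)[0].round())
    save(n+".png",img)
print(get_obs())
E
```

```text
pics
scene reader 0.76 [ 0.4838 -0.2117  0.0107] [240. 201.]
scene reader 0.62 [ 0.5173 -0.3216  0.0407] [212. 177.]
scene reader_tip 0.57 [ 0.4822 -0.2176  0.0016] [239. 202.]
scene reader_tip 0.44 [ 0.2798  0.3263 -0.0064] [438. 300.]
scene stand 0.63 [ 0.5159 -0.3218 -0.0004] [214. 189.]
scene puck 0.93 [ 0.6377 -0.1267 -0.0005] [200. 241.]
scene puck_tile 0.66 [ 0.6404 -0.1258  0.0119] [198. 237.]
scene rest 0.82 [ 0.5771  0.1416 -0.0003] [274. 301.]
scene box 0.97 [0.5684 0.1415 0.0567] [277. 281.]
scene box 0.7 [ 0.2369 -0.2486  0.0601] [306. 155.]
scene box_spot 0.71 [ 0.6382 -0.1269 -0.0026] [200. 241.]
scene tin 0.61 [ 0.4781 -0.1021 -0.0011] [260. 224.]
scene spatula 0.64 [ 0.2786  0.3238 -0.0005] [438. 297.]
scene brush 0.83 [ 0.6564 -0.3906  0.0001] [161. 193.]
scene brush 0.22 [ 0.638  -0.1258 -0.0026] [200. 242.]
top reader 0.79 [ 0.5142 -0.3239  0.0369] [382. 188.]
top reader 0.55 [ 0.481  -0.2204  0.0165] [343. 199.]
top stand 0.9 [ 0.5221 -0.3203 -0.0003] [377. 186.]
top puck 0.88 [ 0.6378 -0.127  -0.0014] [310. 144.]
top puck_tile 0.74 [ 0.6424 -0.1265  0.0152] [310
[... 329 characters left out ...]
a 0.94 [0.2777 0.3226 0.005 ] [145. 268.]
top brush 0.68 [ 0.6593 -0.3966  0.0014] [404. 139.]
{'clock': 1.2, 'joints': array([-77.8598,  26.8501,  -2.7836,  87.8061,   1.3803,  65.3738,
        -4.7166]), 'qd': array([ 0.1134,  0.0067,  0.06  ,  0.0082,  0.0426, -0.1208, -0.0615]), 'joint_torque': array([ -0.0003, -50.7841,  -0.0805, -23.6452,  -0.0612,   0.0314,
         0.    ]), 'position': array([0.1609, 0.6556, 0.2446]), 'tool_rot': array([[-0.9711,  0.2385, -0.    ],
       [ 0.2385,  0.9711,  0.0001],
       [ 0.    ,  0.0001, -1.    ]]), 'ft_force': array([0.5304, 0.2253, 0.8857]), 'moment': array([-0.0346,  0.0172,  0.0406]), 'grip_force': 0.0, 'gripper_width': 0.08709641746289913}
```

View pics/scene.png

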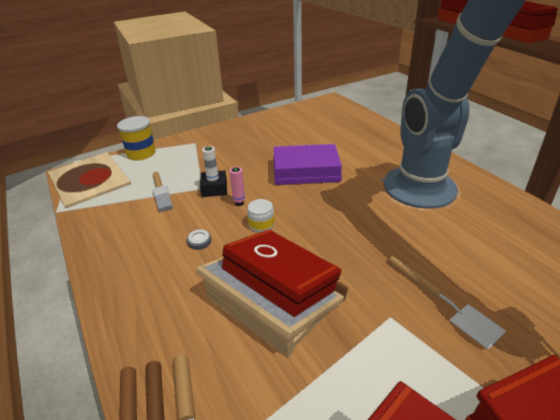

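View pics/top.png

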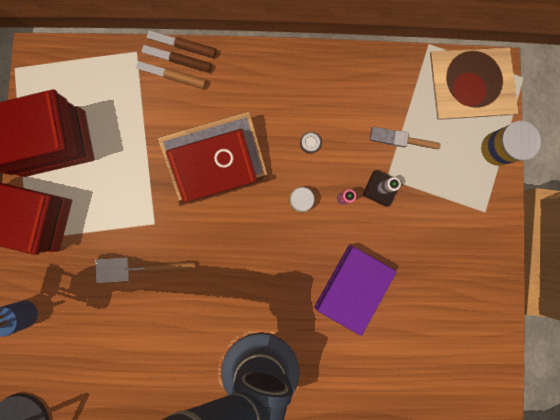

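```bash
python3 - <<'E'
from h import *
np.set_printoptions(precision=4,suppress=True)
T={n:np.load("/tmp/%s.npz"%n) for n in("scene","top")}
im=T["scene"]["img"][130:270,130:330]; save("crop.png",cv2.resize(im,(800,560),interpolation=cv2.INTER_CUBIC))
for n in T:
    c=cam(n); img=T[n]["img"].astype(int); d=T[n]["d"]
    v,u=np.mgrid[:420,:560]
    allp=px2w(c,np.stack([u.ravel(),v.ravel()],1),d.ravel()).reshape(420,560,3)
    ok=d>0
    near=lambda x,y,r:(np.hypot(allp[...,0]-x,allp[...,1]-y)<r)&ok
    # table level
    g=ok&(abs(allp[...,0]-.45)<.15)&(abs(allp[...,1]+.05)<.05); print(n,"table z",np.median(allp[g][:,2]))
    # lid
    m=near(.57,.14,.16)&(img[...,0]>90)&(img[...,1]<50)&(img[...,2]<60)&(allp[...,2]>.09)
    P=allp[m]
    for k in range(4):
        A=np.c_[P[:,:2],np.ones(len(P))]; co=np.linalg.lstsq(A,P[:,2],rcond=None)[0]; r=P[:,2]-A@co; P=P[abs(r)<max(.002,2*r.std()/1.3)]
    nrm=np.r_[-co[:2],1]; nrm/=np.linalg.norm(nrm)
    print("lid n",nrm,"tilt",np.degrees(np.arccos(nrm[2])),"upslope az",np.degrees(np.arctan2(co[1],co[0])),len(P),co)
    q=cv2.minAreaRect(P[:,:2].astype(np.float32)); print("rect",q)
    # paper ring
    m2=near(.57,.10,.06)&(img.min(-1)>120)&(allp[...,2]>.1)
    uv=np.argwhere(m2)[:,::-1]; e=cv2.fitEllipse(cv2.convexHull(uv.astype(np.int32))); print("ring px",e,len(uv))
    s=rays(c[0],[e[0]])[0]; D=c[1].T@np.r_[s,1]; O=-c[1].T@c[2]; nn=np.r_[-co[:2],1]; t=(co[2]-nn@O)/(nn@D); print("spot",O+t*D)
    # puck ring, reader
    for nm,x,y,r,z0,z1 in(("puck",.638,-.127,.04,.008,.04),("readertop",.516,-.322,.04,.115,.16),("readerbar",.516,-.322,.035,.05,.13),("stand",.516,-.322,.07,.03,.046),("pinktop",.48,-.22,.04,.08,.15),("tin",.476,-.1015,.05,.05,.07)):
        m=near(x,y,r)&(allp[...,2]>z0)&(allp[...,2]<z1); P=allp[m]
        if len(P)>5:print(nm,len(P),"mean",P.mean(0),"rect",cv2.minAreaRect(P[:,:2].astype(np.float32)),"z",np.percentile(P[:,2],[5,50,95]))
    m=near(.638,-.127,.045)&(img.min(-1)>130); uv=np.argwhere(m)[:,::-1]
    if len(uv)>10:
        e=cv2.fitEllipse(cv2.convexHull(uv.astype(np.int32))); s=rays(c[0],[e[0]])[0]; D=c[1].T@np.r_[s,1]; O=-c[1].T@c[2]; print("puckring",e,O+D*(.02-O[2])/D[2])
E
```

```text
scene table z 0.0006652872970165065
lid n [-0.2821 -0.0856  0.9556] tilt 17.1430906524719 upslope az 16.880592267080097 3032 [ 0.2952  0.0896 -0.0635]
rect ((0.5520614981651306, 0.1402205526828766), (0.13068781793117523, 0.1968928575515747), 18.142112731933594)
ring px ((265.4531555175781, 250.5404510498047), (11.715118408203125, 22.840049743652344), 100.59400177001953) 108
spot [0.5714 0.1069 0.1148]
puck 336 mean [ 0.6419 -0.1183  0.0161] rect ((0.6418848633766174, -0.12112255394458771), (0.05740995705127716, 0.057389695197343826), 46.49025344848633) z [0.0108 0.0159 0.0209]
readertop 125 mean [ 0.5185 -0.314   0.1286] rect ((0.5173661708831787, -0.3180687129497528), (0.031683314591646194, 0.03306923061609268), 64.31267547607422) z [0.1165 0.1303 0.1363]
readerbar 305 mean [ 0.5195 -0.3103  0.091 ] rect ((0.5179334282875061, -0.31182560324668884), (0.02205769717693329, 0.03467012569308281), 76.95797729492188) z [0.054  0.0914 0.1264]
stand 363 mean [ 0.5202 -0.3093  0.0394] rect ((0.5165078639984131, -0.3199070394039154), (0.079660564661026, 0.07551237940788269), 65.65129089355469)
[... 1438 characters left out ...]
375) z [0.0529 0.0949 0.1258]
stand 529 mean [ 0.5102 -0.3158  0.0401] rect ((0.5137613415718079, -0.3249088525772095), (0.07678773254156113, 0.07638722658157349), 65.89258575439453) z [0.0355 0.0403 0.0438]
pinktop 166 mean [ 0.4817 -0.2157  0.1085] rect ((0.482317715883255, -0.21710814535617828), (0.032589126378297806, 0.032495200634002686), 85.2218246459961) z [0.0852 0.1115 0.1147]
tin 465 mean [ 0.4745 -0.1016  0.0598] rect ((0.4746844172477722, -0.1019635945558548), (0.06183651089668274, 0.061909422278404236), 0.9527342319488525) z [0.0517 0.0604 0.064 ]
puckring ((310.5526123046875, 141.61175537109375), (17.58725929260254, 17.660078048706055), 161.6103515625) [ 0.6394 -0.1267  0.02  ]
```

View pics/crop.png

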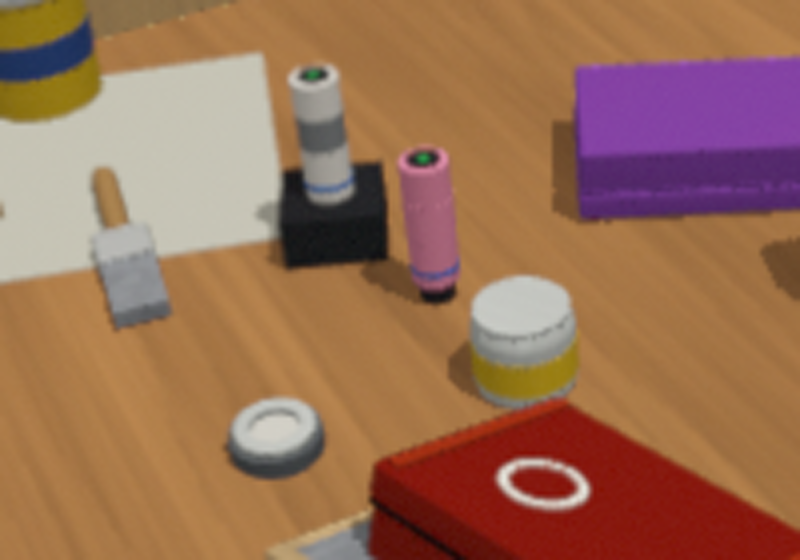

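The white barrel with the grey band, standing in the black stand at scene (210,165) and top (393,184), is the reader. The pink one at scene (237,186) and top (348,196) is a decoy. The box meant is the red one on the rest at scene (280,270), not the purple one at (306,163) and not the large red boxes at the table edge. The puck is at scene (198,238). I'll move over the box first and look with the wrist camera.

Request:
play_rows(
  deltas=[
    [-30, -24, -5, 0, 0, 0],
    [-75, -60, -14, 0, 0, 0],
    [-122, -97, -22, 0, 0, 0],
    [-169, -134, -30, 0, 0, 0],
    [-216, -171, -39, 0, 0, 0],
    [-263, -208, -47, 0, 0, 0],
    [-310, -246, -56, 0, 0, 0],
    [-357, -283, -64, 0, 0, 0],
    [-404, -320, -73, 0, 0, 0],
    [-445, -353, -80, 0, 0, 0],
    [-472, -374, -85, 0, 0, 0],
    [-472, -374, -85, 0, 0, 0],
  ],
  claw=1,
)

```text
clock: 2.7
position: [0.5319, 0.1765, 0.3301]
tool_rot: [[-0.97, 0.245, 0.002], [0.245, 0.97, -0.001], [-0.002, -0.0, -1.0]]
ft_force: [-0.3, 0.2, -0.0]
gripper_width: 0.0867
grip_force: 0.0
```

```bash
python3 - <<'E'
from h import *
np.set_printoptions(precision=4,suppress=True)
o=get_obs(); c=cam("wrist"); img,d=camera("wrist"); save("w1.png",img); np.savez("/tmp/w1.npz",img=img,d=d)
print(o["clock"],o["joints"],o["position"],o["tool_rot"]); O=-c[1].T@c[2]
print("cam in tool",o["tool_rot"].T@(O-o["position"]),"\n",o["tool_rot"].T@c[1].T,c[0]["mtx"])
for l in("box","box_spot","puck","puck_tile"):
    for r in landmark_of("wrist",l):
        P=w(c,r["centre"])[0]; print(l,round(r["conf"],2),P,proj(c,P)[0].round())
E
```

```text
2.7 [-34.4314  12.2193  14.1557  97.8567  -3.0844  70.2316  56.297 ] [0.5319 0.1765 0.3301] [[-0.9696  0.2446  0.0017]
 [ 0.2446  0.9696 -0.0006]
 [-0.0018 -0.0001 -1.    ]]
cam in tool [ 0.075  -0.0001 -0.1409] 
 [[ 0.0007 -0.9638 -0.2667]
 [ 1.      0.0008 -0.0002]
 [ 0.0004 -0.2667  0.9638]] [[321.0653   0.     278.3434]
 [  0.     321.0653 212.2183]
 [  0.       0.       1.    ]]
box 0.64 [0.5637 0.1405 0.0582] [258. 212.]
box_spot 0.72 [0.5686 0.1046 0.1136] [227. 236.]
puck 0.63 [ 0.6387 -0.1267  0.0017] [112. 285.]
```

View pics/w1.png

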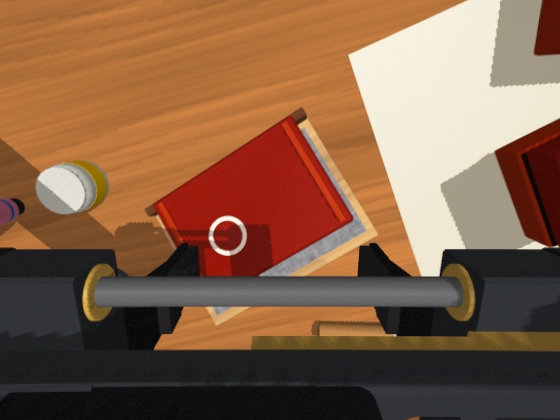

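The wrist view shows the red box with its paper ring at pixel (227,236). Next I'll look at the puck from above.

Request:
play_rows(
  deltas=[
    [-25, -38, 4, 0, 0, 0],
    [-60, -90, 10, 0, 0, 0],
    [-95, -142, 16, 0, 0, 0],
    [-130, -194, 22, 0, 0, 0],
    [-160, -240, 27, 0, 0, 0],
    [-179, -268, 30, 0, 0, 0],
    [-179, -268, 30, 0, 0, 0],
    [-179, -268, 30, 0, 0, 0],
  ],
)

```text
clock: 3.95
position: [0.6401, -0.1209, 0.2992]
tool_rot: [[-0.972, 0.236, -0.001], [0.236, 0.972, 0.002], [0.001, 0.001, -1.0]]
ft_force: [1.1, 0.5, 0.9]
gripper_width: 0.0869
grip_force: 0.0
```

```bash
cat >> h.py <<'E'
def on_plane(c,uv,n,p0):
    s=rays(c[0],[uv])[0]; D=c[1].T@np.r_[s,1]; O=-c[1].T@c[2]; return O+D*((p0-O)@n)/(D@n)
def allpts(c,d):
    v,u=np.mgrid[:420,:560]; return px2w(c,np.stack([u.ravel(),v.ravel()],1),d.ravel()).reshape(420,560,3)
def circ(c,img,d,x,y,r,z0,z1,th,n,p0):
    A=allpts(c,d); m=(np.hypot(A[...,0]-x,A[...,1]-y)<r)&(A[...,2]>z0)&(A[...,2]<z1)&(img.min(-1)>th)&(d>0)
    uv=np.argwhere(m)[:,::-1]; h=cv2.convexHull(uv.astype(np.int32)); s=np.array([on_plane(c,q[0],n,p0) for q in h])
    e1=np.cross(n,[0,1,0]); e1/=np.linalg.norm(e1); e2=np.cross(n,e1)
    (cx,cy),rad=cv2.minEnclosingCircle(np.c_[(s-p0)@e1,(s-p0)@e2].astype(np.float32)); return p0+cx*e1+cy*e2,rad,len(uv)
E
python3 - <<'E'
from h import *
np.set_printoptions(precision=4,suppress=True)
o=get_obs(); c=cam("wrist"); img,d=camera("wrist"); save("w2.png",img); np.savez("/tmp/w2.npz",img=img,d=d,R=c[1],t=c[2])
print(o["clock"],o["joints"],o["position"])
for l in("reader","puck","puck_tile"):
    for r in landmark_of("wrist",l):
        P=w(c,r["centre"])[0]; print(l,round(r["conf"],2),P,proj(c,P)[0].round())
print("puck ring",circ(c,img,d,.639,-.126,.04,.008,.03,110,np.array([0,0,1.]),np.array([.639,-.126,.02])))
A=allpts(c,d); m=(np.hypot(A[...,0]-.639,A[...,1]+.126)<.034)&(A[...,2]>.009)&(d>0); P=A[m]; print("puck depth rect",cv2.minAreaRect(P[:,:2].astype(np.float32)),np.percentile(P[:,2],[5,50,95]))
# wrist 1: known TCP shift gives camera pose
f=np.load("/tmp/w1.npz"); 
E
```

```text
3.95 [-8.8501 23.1217 22.3577 88.4306 -9.2113 70.3111 91.3559] [ 0.6401 -0.1209  0.2992]
reader 0.59 [ 0.5138 -0.321   0.042 ] [ 89. 122.]
reader 0.57 [ 0.4793 -0.2149  0.0169] [172.  73.]
puck 0.75 [ 0.6398 -0.122   0.0007] [277. 180.]
puck_tile 0.58 [ 0.6391 -0.125   0.0099] [275. 181.]
puck ring (array([ 0.6365, -0.1253,  0.02  ]), 0.026638703420758247, 1240)
puck depth rect ((0.6357144117355347, -0.12433026731014252), (0.05897224321961403, 0.060729723423719406), 75.04454040527344) [0.0201 0.3883 0.3972]
```

View pics/w2.png

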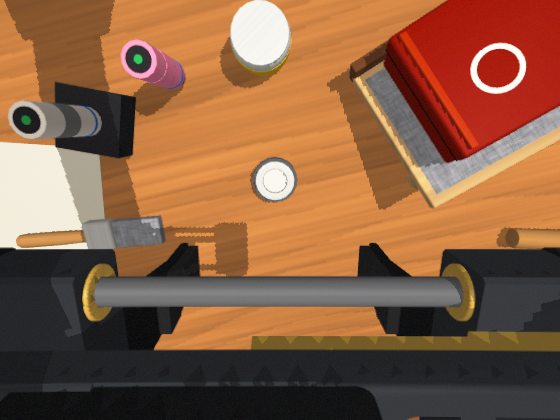

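The wrist view shows the puck at (275,180), the reader in its stand at (30,120), the pink decoy at (150,62) and the paper ring at (498,68). I'll go above the reader.

Request:
play_rows(
  deltas=[
    [12, -36, 8, 0, 0, 0],
    [28, -86, 18, 0, 0, 0],
    [45, -136, 30, 0, 0, 0],
    [62, -186, 42, 0, 0, 0],
    [75, -225, 50, 0, 0, 0],
    [75, -225, 50, 0, 0, 0],
    [75, -225, 50, 0, 0, 0],
  ],
)

```text
clock: 5.03
position: [0.5145, -0.3224, 0.2497]
tool_rot: [[-0.972, 0.237, 0.001], [0.237, 0.972, 0.001], [-0.001, 0.001, -1.0]]
ft_force: [1.0, 1.1, 0.1]
gripper_width: 0.087
grip_force: 0.0
```

```bash
python3 - <<'E'
from h import *
np.set_printoptions(precision=4,suppress=True)
f=np.load("/tmp/w2.npz"); i=camera_info("wrist"); c=(i,f["R"],f["t"])
n=np.array([-.294,-.0955,.951]); n/=np.linalg.norm(n)
print("spot from w2",circ(c,f["img"],f["d"],.57,.105,.04,.1,.14,120,n,np.array([.571,.105,.1145])))
A=allpts(c,f["d"]); m=(np.hypot(A[...,0]-.57,A[...,1]-.105)<.05)&(f["d"]>0)&(abs(A[...,2]-.115)<.02); P=A[m]
B=np.c_[P[:,:2],np.ones(len(P))]; co=np.linalg.lstsq(B,P[:,2],rcond=None)[0]; print("lid",co,co@[.571,.105,1],len(P))
o=get_obs(); c=cam("wrist"); img,d=camera("wrist"); save("w3.png",img)
print(o["clock"],o["joints"],o["position"],o["tool_rot"])
A=allpts(c,d); m=(np.hypot(A[...,0]-.514,A[...,1]+.322)<.05)&(A[...,2]>.128)&(A[...,2]<.145)&(d>0); P=A[m]
v,u=np.nonzero(m);print("top px",u.mean(),v.mean(),"rect",cv2.minAreaRect(P[:,:2].astype(np.float32)),"z",np.percentile(P[:,2],[5,50,95]),"circ",cv2.minEnclosingCircle(P[:,:2].astype(np.float32)))
D=np.r_[cv2.minAreaRect(P[:,:2].astype(np.float32))[0],.1]-o["position"]; print("delta tool mm",1000*o["tool_rot"].T@D)
E
```

```text
spot from w2 (array([0.5674, 0.1065, 0.1135]), 0.02364015392959118, 947)
lid [ 0.3087  0.0984 -0.0697] 0.1168457991076702 10702
5.025 [  8.6118  21.2296  25.8748  98.4263 -10.331   62.6727 114.027 ] [ 0.5145 -0.3224  0.2497] [[-0.9716  0.2367  0.001 ]
 [ 0.2367  0.9716  0.0009]
 [-0.0007  0.0011 -1.    ]]
top px 276.8471786833856 212.56896551724137 rect ((0.5108750462532043, -0.32293370366096497), (0.03283577784895897, 0.03285955265164375), 81.98261260986328) z [0.1343 0.1362 0.1375] circ ((0.5110089778900146, -0.3229089379310608), 0.016973357647657394)
delta tool mm [  3.5075  -1.5099 149.7414]
```

View pics/w3.png

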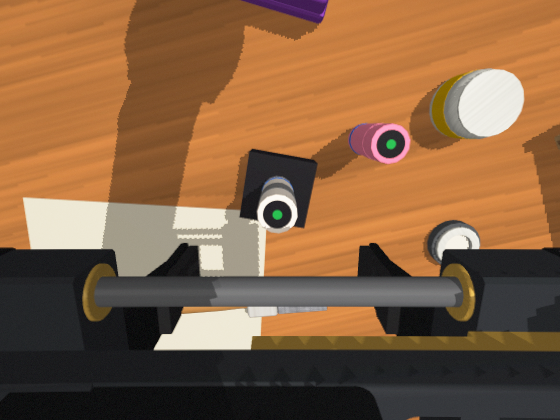

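The reader's top is at (277,213) in the wrist view. The tool needs to shift 3.5 mm in x and -1.5 mm in y, then come down.

Request:
play_rows(
  deltas=[
    [3.5, -1.5, 20, 0, 0, 0],
    [3.5, -1.5, 60, 0, 0, 0],
    [3.5, -1.5, 100, 0, 0, 0],
    [3.5, -1.5, 130, 0, 0, 0],
    [3.5, -1.5, 146, 0, 0, 0],
    [3.5, -1.5, 150, 0, 0, 0],
    [3.5, -1.5, 150, 0, 0, 0],
    [3.5, -1.5, 150, 0, 0, 0],
  ],
)

```text
clock: 6.08
position: [0.5106, -0.3248, 0.1007]
tool_rot: [[-0.971, 0.238, 0.002], [0.238, 0.971, -0.001], [-0.002, -0.0, -1.0]]
ft_force: [0.3, 1.5, -0.4]
gripper_width: 0.0871
grip_force: 0.0
```

Request:
play_rows(
  deltas=[
    [0, 0, 0, 0, 0, 0],
    [0, 0, 0, 0, 0, 0],
    [0, 0, 0, 0, 0, 0],
    [0, 0, 0, 0, 0, 0],
    [0, 0, 0, 0, 0, 0],
    [0, 0, 0, 0, 0, 0],
  ],
  claw=-1,
)

```text
clock: 6.82
position: [0.5098, -0.3242, 0.0995]
tool_rot: [[-0.971, 0.239, -0.0], [0.239, 0.971, 0.0], [0.0, 0.0, -1.0]]
ft_force: [0.1, 1.4, 1.9]
gripper_width: 0.0351
grip_force: 0.8
```

Request:
play_rows(
  deltas=[
    [0, 0, 0, 0, 0, 0],
    [0, 0, 0, 0, 0, 0],
    [0, 0, 0, 0, 0, 0],
  ],
)

```text
clock: 7.2
position: [0.5099, -0.3242, 0.0995]
tool_rot: [[-0.971, 0.238, -0.0], [0.238, 0.971, 0.0], [0.0, 0.0, -1.0]]
ft_force: [0.2, 0.5, 0.6]
gripper_width: 0.0338
grip_force: 30.0
```

Request:
play_rows(
  deltas=[
    [0, 0, -5, 0, 0, 0],
    [0, 0, -20, 0, 0, 0],
    [0, 0, -45, 0, 0, 0],
    [0, 0, -65, 0, 0, 0],
    [0, 0, -75, 0, 0, 0],
    [0, 0, -75, 0, 0, 0],
    [0, 0, -75, 0, 0, 0],
  ],
)

```text
clock: 8.07
position: [0.5094, -0.324, 0.1738]
tool_rot: [[-0.971, 0.238, -0.001], [0.238, 0.971, 0.001], [0.001, 0.0, -1.0]]
ft_force: [-0.5, 0.4, -2.4]
gripper_width: 0.0336
grip_force: 30.0
```

```bash
python3 - <<'E'
from h import *
np.set_printoptions(precision=4,suppress=True)
o=get_obs(); c=cam("wrist"); img,d=camera("wrist"); save("w4.png",img)
print(o["clock"],o["joints"],o["position"],o["ft_force"],o["moment"],o["grip_force"])
A=(allpts(c,d)-o["position"])@o["tool_rot"]; m=(np.hypot(A[...,0],A[...,1])<.03)&(A[...,2]>-.06)&(A[...,2]<.0)&(d>0); P=A[m]
if len(P):
  print("top in tool rect",cv2.minAreaRect(P[:,:2].astype(np.float32)),"z",np.percentile(P[:,2],[5,50,95]),len(P))
  Q=P[P[:,2]<np.percentile(P[:,2],5)+.004]; print(cv2.minAreaRect(Q[:,:2].astype(np.float32)),len(Q))
for cn in("scene",):
    c2=cam(cn); img2,d2=camera(cn)
    for r in landmark_of(cn,"reader_tip")+landmark_of(cn,"reader"): print(r["conf"],w(c2,r["centre"]))
    save("s2.png",cv2.resize(img2[60:260,130:330],(600,600)))
E
```

```text
8.075 [ 10.0353  25.4281  24.6991 103.3311 -12.7983  54.0798 116.4058] [ 0.5094 -0.324   0.1738] [-0.4511  0.3545 -2.3619] [0.0064 0.0348 0.0361] 29.999692160636187
top in tool rect ((0.006442868150770664, -4.87305223941803e-05), (0.02951088733971119, 0.05368565395474434), 0.031944721937179565) z [-0.0522 -0.0359 -0.0031] 6070
((0.014056588523089886, -5.165673792362213e-05), (0.044571634382009506, 0.014141635969281197), 89.7861099243164) 450
0.49 [[ 0.5146 -0.3254  0.0959]]
0.39 [[ 0.4799 -0.2147 -0.0016]]
0.71 [[ 0.5145 -0.3258  0.1156]]
0.68 [[ 0.4873 -0.2115  0.0121]]
```

View pics/w4.png

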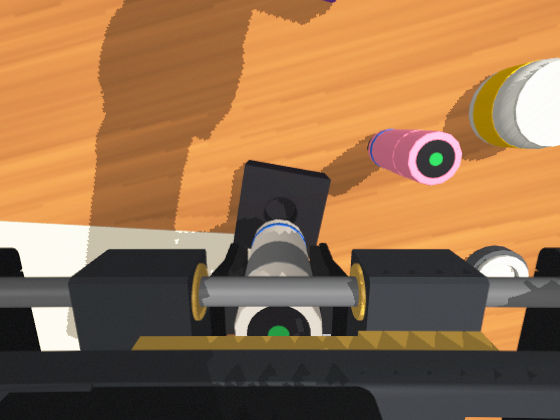

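The reader is gripped and centred, with the empty bore at (281,207). I'll check the barrel's axis in the hand and look at the puck again from closer.

Request:
play_rows(
  deltas=[
    [-15, 25, 0, 0, 0, 0],
    [-40, 65, 0, 0, 0, 0],
    [-68, 110, 0, 0, 0, 0],
    [-96, 156, 0, 0, 0, 0],
    [-120, 196, 0, 0, 0, 0],
    [-136, 223, 0, 0, 0, 0],
    [-136, 223, 0, 0, 0, 0],
    [-136, 223, 0, 0, 0, 0],
    [-136, 223, 0, 0, 0, 0],
  ],
)

```text
clock: 9.4
position: [0.6941, -0.1422, 0.1745]
tool_rot: [[-0.971, 0.241, -0.001], [0.241, 0.971, -0.001], [0.0, -0.001, -1.0]]
ft_force: [0.2, -0.2, -1.9]
gripper_width: 0.0331
grip_force: 30.0
```

```bash
cat > look.py <<'E'
from h import *
from scipy.optimize import least_squares
import sys
np.set_printoptions(precision=4,suppress=True)
o=get_obs(); c=cam("wrist"); img,d=camera("wrist"); save(sys.argv[1],img)
print(o["clock"],o["joints"],o["position"],o["ft_force"]); print(o["tool_rot"])
W=allpts(c,d); A=(W-o["position"])@o["tool_rot"]
m=(abs(A[...,1])<.014)&(A[...,0]>.003)&(A[...,0]<.025)&(A[...,2]>.024)&(A[...,2]<.056)&(d>0); P=A[m]
if len(P)>50:
    s=least_squares(lambda p:np.hypot(P[:,0]-p[0]-p[2]*(P[:,2]-.03),P[:,1]-p[1]-p[3]*(P[:,2]-.03))-.017,[0,0,0,0],loss="soft_l1",f_scale=.001)
    print("barrel axis in tool x0,y0,slopes",s.x,len(P),"rms",np.sqrt(np.mean(s.fun**2)))
E
cat > puck.py <<'E'
exec(open("look.py").read())
print("puck ring",circ(c,img,d,.638,-.126,.04,.008,.03,110,np.array([0,0,1.]),np.array([.639,-.126,.02])))
m=(np.hypot(W[...,0]-.638,W[...,1]+.126)<.035)&(W[...,2]>.008)&(W[...,2]<.03)&(d>0); P=W[m]; print(cv2.minEnclosingCircle(P[:,:2].astype(np.float32)),cv2.minAreaRect(P[:,:2].astype(np.float32)),np.percentile(P[:,2],[5,30,50,95]))
E
python3 puck.py w5.png
```

```text
9.4 [ -6.342   34.5012  22.2745  87.9038 -14.2338  60.4411  95.5073] [ 0.6941 -0.1422  0.1745] [ 0.2008 -0.1724 -1.9131]
[[-0.9705  0.241  -0.0007]
 [ 0.241   0.9705 -0.0007]
 [ 0.0005 -0.0009 -1.    ]]
barrel axis in tool x0,y0,slopes [-0.0015 -0.0001  0.0053 -0.0003] 762 rms 0.0002463636933103149
puck ring (array([ 0.6362, -0.1247,  0.02  ]), 0.028391791507601738, 2808)
((0.6370481848716736, -0.12526193261146545), 0.029832731932401657) ((0.6370897889137268, -0.12514734268188477), (0.05903341621160507, 0.05840377137064934), 31.11522102355957) [0.0141 0.0152 0.0164 0.0216]
```

View pics/w5.png

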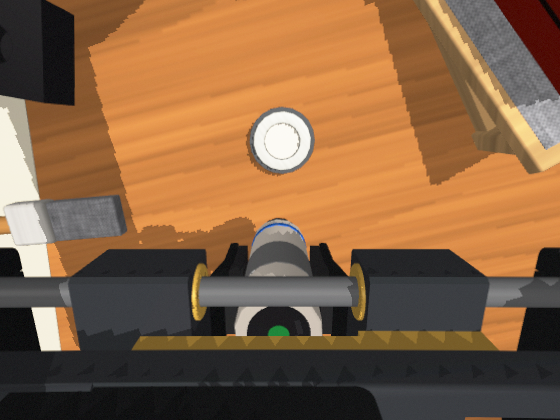

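Measured in the wrist camera, the puck centre at (281,140) is 61 mm in x and 3 mm in y from the tip. I'll move above it and then ease down.

Request:
play_rows(
  deltas=[
    [15, 1, 0, 0, 0, 0],
    [40, 2, 10, 0, 0, 0],
    [56, 3, 35, 0, 0, 0],
    [61, 3, 55, 0, 0, 0],
    [61, 3, 65, 0, 0, 0],
    [61, 3, 65, 0, 0, 0],
    [61, 3, 65, 0, 0, 0],
  ],
)

```text
clock: 10.32
position: [0.6374, -0.1233, 0.1104]
tool_rot: [[-0.971, 0.239, 0.002], [0.239, 0.971, -0.0], [-0.002, 0.0, -1.0]]
ft_force: [0.9, -0.4, -1.3]
gripper_width: 0.0335
grip_force: 30.0
```

```bash
python3 - <<'E'
import sys; sys.argv=["","w6.png"]
exec(open("look.py").read())
print("z, tgt",W[(np.hypot(W[...,0]-.637,W[...,1]+.125)<.06)&(d>0)].shape, "want xy 636.8-ish: tip world", o["position"]+o["tool_rot"]@[-.0013,0,.0755])
for n in("scene","top"):
    c2=cam(n); im,dd=camera(n)
    save(n+"2.png",cv2.resize(im[190:270,150:250] if n=="scene" else im[100:180,260:360],(600,480),interpolation=cv2.INTER_CUBIC))
a=cv2.imread("pics/scene2.png");b=cv2.imread("pics/top2.png"); cv2.imwrite("pics/both.png",cv2.resize(np.hstack([a,b]),(800,320)))
E
```

```text
10.325 [ -7.6073  33.2358  21.0642  99.699  -14.9606  49.7226  96.2132] [ 0.6374 -0.1233  0.1104] [ 0.9266 -0.3747 -1.2958]
[[-0.9711  0.2388  0.0018]
 [ 0.2388  0.9711 -0.0004]
 [-0.0019  0.0001 -1.    ]]
barrel axis in tool x0,y0,slopes [-0.0015 -0.0001  0.0078  0.0006] 761 rms 0.00024820450673691287
z, tgt (89149, 3) want xy 636.8-ish: tip world [ 0.6388 -0.1237  0.0349]
```

View pics/both.png

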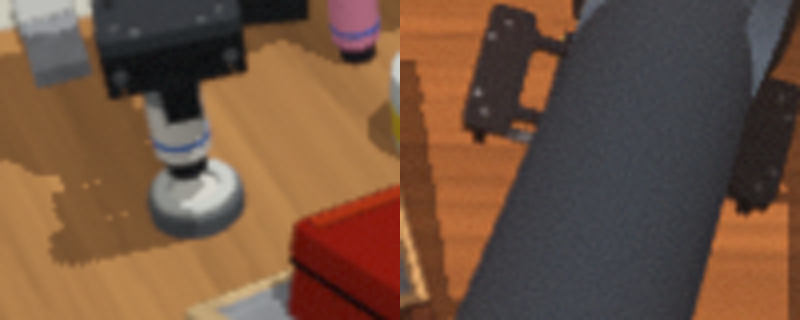

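```bash
python3 - <<'E'
import sys; sys.argv=["","w7.png"]
exec(open("look.py").read())
for k in range(3):
    oo=get_obs(); cc=cam("wrist"); print(oo["clock"],oo["position"],"cam in tool",oo["tool_rot"].T@(-cc[1].T@cc[2]-oo["position"])); img,d=camera("wrist")
h=A[...,2]; m=(np.hypot(A[...,0],A[...,1])<.05)&(h>.08)&(h<.105)&(d>0)
B=A[m]; print(len(B),B.min(0),B.max(0),np.percentile(h[m],[5,25,50,75,95]))
# puck points (above table plane 0.1104)
t=o["position"][2]; Z=h[m]; Q=B[(Z<t-.009)]; hull=cv2.convexHull(Q[:,:2].astype(np.float32))[:,0]
f=lambda p:np.hypot(hull[:,0]-p[0],hull[:,1]-p[1])-p[2]
s=least_squares(f,[0,0,.03],loss="soft_l1",f_scale=.0005); print("circle fit",s.x,len(hull)); print(hull[np.abs(s.fun)>.002])
v=img.copy(); v[m]=[0,255,0]; save("w7.png",np.hstack([img,v])[100:330,150:][:, :])
E
```

```text
10.475 [ -7.6233  33.2262  21.0558  99.7314 -14.9623  49.7198  96.2106] [ 0.6372 -0.123   0.1103] [-0.1656 -0.4498 -1.6037]
[[-0.9711  0.2386  0.0015]
 [ 0.2386  0.9711 -0.0002]
 [-0.0015  0.0002 -1.    ]]
barrel axis in tool x0,y0,slopes [-0.0015 -0.0001  0.0053 -0.    ] 758 rms 0.00024448428647373194
10.525 [ 0.637  -0.123   0.1102] cam in tool [ 0.075  -0.0001 -0.1409]
10.575 [ 0.6369 -0.1229  0.11  ] cam in tool [ 0.075  -0.0001 -0.1409]
10.625 [ 0.6368 -0.1228  0.1099] cam in tool [ 0.075  -0.0001 -0.1409]
2836 [-0.0204 -0.0315  0.0877] [0.03   0.0275 0.1049] [0.0888 0.0897 0.0934 0.0954 0.0967]
circle fit [ 0.0003 -0.002   0.0296] 42
[]
```

Request:
play_rows(
  deltas=[
    [1.6, -2, 4, 0, 0, 0],
    [1.6, -2, 8, 0, 0, 0],
    [1.6, -2, 10, 0, 0, 0],
    [1.6, -2, 10, 0, 0, 0],
    [1.6, -2, 10, 0, 0, 0],
    [1.6, -2, 10, 0, 0, 0],
  ],
)

```text
clock: 11.42
position: [0.6346, -0.1244, 0.0996]
tool_rot: [[-0.971, 0.238, 0.0], [0.238, 0.971, 0.0], [-0.0, 0.0, -1.0]]
ft_force: [0.5, -0.1, -1.1]
gripper_width: 0.0333
grip_force: 30.0
```

```bash
cat > pk.py <<'E'
exec(open("look.py").read())
h=A[...,2]; m=(np.hypot(A[...,0],A[...,1])<.05)&(h<.105)&(h>.07)&(d>0)&(h<o["position"][2]-.009); Q=A[m]
hull=cv2.convexHull(Q[:,:2].astype(np.float32))[:,0]
s=least_squares(lambda p:np.hypot(hull[:,0]-p[0],hull[:,1]-p[1])-.0296,[0,0],loss="soft_l1",f_scale=.0005); print("puck in tool",s.x,len(hull),np.abs(s.fun).max())
E
python3 pk.py w8.png
```

```text
11.425 [ -7.2934  33.8162  20.7724 100.3752 -15.2695  48.5736  96.6409] [ 0.6346 -0.1244  0.0996] [ 0.4858 -0.074  -1.073 ]
[[-0.9712  0.2384  0.0003]
 [ 0.2384  0.9712  0.    ]
 [-0.0003  0.0001 -1.    ]]
barrel axis in tool x0,y0,slopes [-0.0015 -0.0001  0.0066 -0.0021] 762 rms 0.00024109404536418845
puck in tool [-0.002  -0.0001] 35 0.0004706588937112115
```

Request:
play_rows(
  deltas=[
    [-0.5, 0, 2, 0, 0, 0],
    [-0.5, 0, 4, 0, 0, 0],
    [-0.5, 0, 6, 0, 0, 0],
    [-0.5, 0, 7, 0, 0, 0],
    [-0.5, 0, 7, 0, 0, 0],
  ],
)

```text
clock: 12.1
position: [0.6349, -0.1245, 0.0923]
tool_rot: [[-0.971, 0.238, -0.0], [0.238, 0.971, 0.0], [0.0, 0.0, -1.0]]
ft_force: [0.1, -0.5, -1.3]
gripper_width: 0.0332
grip_force: 30.0
```

Request:
play_rows(
  deltas=[
    [0, 0, 2, 0, 0, 0],
    [0, 0, 4, 0, 0, 0],
    [0, 0, 6, 0, 0, 0],
    [0, 0, 7, 0, 0, 0],
    [0, 0, 7, 0, 0, 0],
    [0, 0, 7, 0, 0, 0],
    [0, 0, 7, 0, 0, 0],
    [0, 0, 7, 0, 0, 0],
  ],
)

```text
clock: 13.1
position: [0.6351, -0.1245, 0.0856]
tool_rot: [[-0.971, 0.238, 0.0], [0.238, 0.971, 0.0], [-0.0, 0.0, -1.0]]
ft_force: [-0.1, 0.9, 1.1]
gripper_width: 0.0336
grip_force: 30.0
```

Request:
play_rows(
  deltas=[
    [0, 0, 0, 0, 0, 0],
    [0, 0, 0, 0, 0, 0],
    [0, 0, 0, 0, 0, 0],
    [0, 0, 0, 0, 0, 0],
    [0, 0, 0, 0, 0, 0],
    [0, 0, 0, 0, 0, 0],
  ],
)

```text
clock: 13.85
position: [0.6351, -0.1245, 0.0855]
tool_rot: [[-0.971, 0.238, 0.0], [0.238, 0.971, 0.0], [-0.0, 0.0, -1.0]]
ft_force: [1.2, 0.2, 1.0]
gripper_width: 0.0334
grip_force: 30.0
```

The puck press worked: about 2.4 N, so the nose is in about 4 mm, and it held for over a second. Now I'll work out the hover over the box.

```bash
cat > go.py <<'E'
from h import *
from scipy.spatial.transform import Rotation as Ro
np.set_printoptions(precision=4,suppress=True)
o=get_obs(); R=o["tool_rot"]; p=o["position"]
a=np.radians(18); t=np.radians(18); n=np.array([-np.sin(t)*np.cos(a),-np.sin(t)*np.sin(a),np.cos(t)])
def R_tgt():
    ax=np.cross(R[:,2],-n); s=np.linalg.norm(ax); return Ro.from_rotvec(ax/s*np.arcsin(s)).as_matrix()@R if s>1e-6 else R
def delta(pt,Rt): return np.r_[1000*R.T@(pt-p), Ro.from_matrix(R.T@Rt).as_rotvec(degrees=True)/5]
E
python3 - <<'E'
from go import *
Rt=R_tgt(); spot=np.array([.569,.105,.1145])
H=spot-Rt@[.05,0,.0755+.045]; print(H, Rt,"\ndelta",delta(H,Rt))
E
```

```text
[0.5802 0.0809 0.2422] [[-0.9316  0.2139  0.2939]
 [ 0.2513  0.9632  0.0955]
 [-0.2626  0.1628 -0.9511]] 
delta [ 102.286   186.426  -156.7019   -1.8957   -3.058    -0.    ]
```

Request:
play_rows(
  deltas=[
    [0, 0, -8, 0, 0, 0],
    [0, 0, -25, 0, 0, 0],
    [0, 0, -55, 0, 0, 0],
    [0, 0, -95, 0, 0, 0],
    [0, 0, -130, 0, 0, 0],
    [0, 0, -150, 0, 0, 0],
    [0, 0, -155, 0, 0, 0],
  ],
)

```text
clock: 14.72
position: [0.6355, -0.1249, 0.2429]
tool_rot: [[-0.971, 0.239, 0.003], [0.239, 0.971, -0.0], [-0.003, 0.001, -1.0]]
ft_force: [-0.3, 0.2, -2.3]
gripper_width: 0.0336
grip_force: 30.0
```

Request:
play_rows(
  deltas=[
    [12, 22, -5, 0, 0, 0],
    [30, 55, -10, -0.4, -0.6, 0],
    [50, 92, -12, -0.8, -1.2, 0],
    [70, 128, -12, -1.2, -1.9, 0],
    [90, 164, -8, -1.6, -2.6, 0],
    [102, 186, -2, -1.9, -3.06, 0],
    [102, 186, -2, -1.9, -3.06, 0],
    [102, 186, -2, -1.9, -3.06, 0],
    [102, 186, -2, -1.9, -3.06, 0],
    [102, 186, -2, -1.9, -3.06, 0],
  ],
)

```text
clock: 15.98
position: [0.5808, 0.0795, 0.2426]
tool_rot: [[-0.931, 0.215, 0.294], [0.253, 0.963, 0.095], [-0.263, 0.163, -0.951]]
ft_force: [0.5, 0.3, -0.7]
gripper_width: 0.0336
grip_force: 30.0
```

```bash
cat > box.py <<'E'
exec(open("look.py").read())
from scipy.spatial.transform import Rotation as Ro
# lid plane in tool frame
m=(img[...,0]>70)&(img[...,1]<50)&(img[...,2]<60)&(d>0)&(abs(A[...,0]-.03)<.1)&(abs(A[...,1])<.08)&(A[...,2]>.07)&(A[...,2]<.16)
P=A[m]
for k in range(5):
    B=np.c_[P[:,:2],np.ones(len(P))]; co=np.linalg.lstsq(B,P[:,2],rcond=None)[0]; r=P[:,2]-B@co; P=P[abs(r)<max(.001,1.5*r.std())]
nt=np.r_[co[0],co[1],-1]; print("lid tool plane",co,"npts",len(P),"misalign deg",np.degrees(np.hypot(*co[:2])),"world n",o["tool_rot"]@(nt/np.linalg.norm(nt)))
zz=A[...,2]-(A[...,0]*co[0]+A[...,1]*co[1]+co[2])
m=(img.min(-1)>110)&(abs(zz)<.005)&(d>0)&(abs(A[...,1])<.06)&(A[...,0]>-.03)&(A[...,0]<.09)
m=m.astype(np.uint8); k,lab,st,ce=cv2.connectedComponentsWithStats(m); b=1+np.argmax(st[1:,4]); Q=A[lab==b]; print("ring comps",st[1:,4],ce[b])
hull=cv2.convexHull(Q[:,:2].astype(np.float32))[:,0]
s=least_squares(lambda p:np.hypot(hull[:,0]-p[0],hull[:,1]-p[1])-p[2],[*hull.mean(0),.023],loss="soft_l1",f_scale=.0005); print("spot in tool",s.x,len(hull),np.abs(s.fun).max(),"z",co@[*s.x[:2],1])
print("spot world",o["position"]+o["tool_rot"]@[*s.x[:2],co@[*s.x[:2],1]])
E
python3 box.py w9.png
```

```text
15.975 [-27.4471  11.2024  19.2219 113.5199 -10.2692  38.4607  74.0457] [0.5808 0.0795 0.2426] [ 0.5046  0.3207 -0.6721]
[[-0.9311  0.2154  0.2942]
 [ 0.2528  0.9628  0.095 ]
 [-0.2628  0.1629 -0.951 ]]
barrel axis in tool x0,y0,slopes [-0.0018  0.0001  0.0047  0.0001] 755 rms 0.00025075090901841024
lid tool plane [0.0016 0.0002 0.1191] npts 22930 misalign deg 0.09163637119255301 world n [-0.2956 -0.0944  0.9506]
ring comps [1151    1    1    1    1    1    1    1    1    1    1    1    1    1
    1    1] [279.7889 151.4666]
spot in tool [0.0521 0.0011 0.0231] 51 0.0005215229227556704 z 0.11914954706604067
spot world [0.5676 0.1051 0.1158]
```

View pics/w9.png

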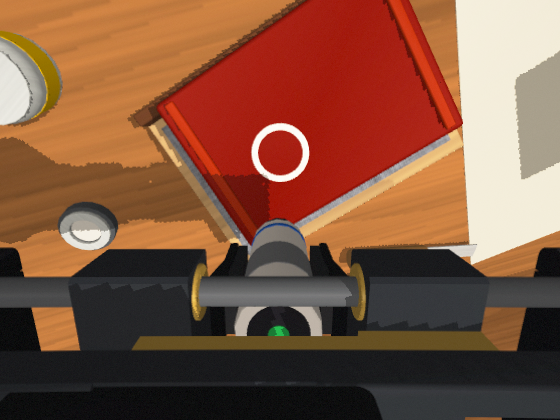

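The paper ring is centred at (280,151) and the tool is square to the lid within 0.1°. I'll move over the spot with about 18 mm left, then measure again.

Request:
play_rows(
  deltas=[
    [10, 0, 0, 0, 0, 0],
    [28, 0.5, 5, 0, 0, 0],
    [44, 1, 12, 0, 0, 0],
    [52, 1, 20, 0, 0, 0],
    [53.7, 1, 25, 0, 0, 0],
    [53.7, 1, 25, 0, 0, 0],
    [53.7, 1, 25, 0, 0, 0],
    [53.7, 1, 25, 0, 0, 0],
  ],
)

```text
clock: 17.02
position: [0.5383, 0.0972, 0.2051]
tool_rot: [[-0.931, 0.214, 0.295], [0.252, 0.963, 0.096], [-0.263, 0.163, -0.951]]
ft_force: [-0.7, -0.6, -2.0]
gripper_width: 0.0333
grip_force: 30.0
```

```bash
python3 box.py w10.png
```

```text
17.025 [-30.156   10.0233  18.2843 120.658   -9.0471  32.1153  70.4728] [0.5383 0.0972 0.2051] [-0.736  -0.6292 -2.0174]
[[-0.9313  0.2142  0.2947]
 [ 0.2518  0.963   0.0958]
 [-0.2633  0.1634 -0.9508]]
barrel axis in tool x0,y0,slopes [-0.0018  0.0001  0.0058  0.0018] 749 rms 0.00024594391448186636
lid tool plane [0.001  0.0013 0.0943] npts 25448 misalign deg 0.09346063231825255 world n [-0.2954 -0.0943  0.9507]
ring comps [689] [277.8984 213.9289]
spot in tool [-0.0017 -0.0004  0.0229] 30 0.0003226046730699303 z 0.09430764617656179
spot world [0.5676 0.1053 0.1159]
```

Request:
play_rows(
  deltas=[
    [0, -0.4, 4, 0, 0, 0],
    [0, -0.4, 9, 0, 0, 0],
    [0, -0.4, 13, 0, 0, 0],
    [0, -0.4, 16, 0, 0, 0],
    [0, -0.4, 17, 0, 0, 0],
    [0, -0.4, 17, 0, 0, 0],
    [0, -0.4, 17, 0, 0, 0],
    [0, -0.4, 17, 0, 0, 0],
  ],
)

```text
clock: 18.08
position: [0.5428, 0.0986, 0.1887]
tool_rot: [[-0.932, 0.214, 0.294], [0.251, 0.963, 0.096], [-0.263, 0.163, -0.951]]
ft_force: [0.2, 0.2, -0.6]
gripper_width: 0.0332
grip_force: 30.0
```

Request:
play_rows(
  deltas=[
    [0, 0, 1, 0, 0, 0],
    [0, 0, 2, 0, 0, 0],
    [0, 0, 3, 0, 0, 0],
    [0, 0, 4, 0, 0, 0],
    [0, 0, 4, 0, 0, 0],
    [0, 0, 4, 0, 0, 0],
    [0, 0, 4, 0, 0, 0],
  ],
)

```text
clock: 18.95
position: [0.5439, 0.0989, 0.1848]
tool_rot: [[-0.932, 0.214, 0.294], [0.251, 0.963, 0.096], [-0.263, 0.163, -0.951]]
ft_force: [-0.3, -0.1, -1.0]
gripper_width: 0.0332
grip_force: 30.0
```

```bash
python3 box.py w11.png; python3 - <<'E'
from go import *
f=[]
for k in range(6):
    camera("wrist"); o=get_obs(); f.append(o["tool_rot"].T@o["ft_force"])
print(np.mean(f,0),np.std(f,0),o["position"])
E
```

```text
18.95 [-29.2632  12.2872  17.5638 121.1387 -10.8869  29.5845  72.1928] [0.5439 0.0989 0.1848] [-0.2714 -0.083  -0.9764]
[[-0.9316  0.2139  0.294 ]
 [ 0.2514  0.9631  0.0959]
 [-0.2626  0.1632 -0.951 ]]
barrel axis in tool x0,y0,slopes [-0.0018  0.0001  0.0066  0.0014] 746 rms 0.0002542551031683753
lid tool plane [0.0017 0.0008 0.0732] npts 29006 misalign deg 0.10846202077306712 world n [-0.2954 -0.0947  0.9507]
ring comps [773] [278.1087 222.5576]
spot in tool [-0.0025 -0.0001  0.0229] 33 0.00041823364999112045 z 0.07318281328608796
spot world [0.5677 0.1053 0.1159]
[ 0.9249 -0.2792  0.5084] [0.2813 0.2469 0.4765] [0.5439 0.0989 0.1848]
```

Request:
play_rows(
  deltas=[
    [0, 0, 1, 0, 0, 0],
    [0, 0, 2, 0, 0, 0],
    [0, 0, 2.7, 0, 0, 0],
    [0, 0, 2.7, 0, 0, 0],
    [0, 0, 2.7, 0, 0, 0],
    [0, 0, 2.7, 0, 0, 0],
    [0, 0, 2.7, 0, 0, 0],
  ],
)

```text
clock: 20.18
position: [0.5447, 0.0992, 0.1822]
tool_rot: [[-0.932, 0.214, 0.294], [0.251, 0.963, 0.096], [-0.263, 0.163, -0.951]]
ft_force: [-1.5, -0.3, 0.6]
gripper_width: 0.0333
grip_force: 30.0
```

```bash
python3 box.py w12.png; python3 - <<'E'
from go import *
f=[]
for k in range(12):
    camera("wrist"); o=get_obs(); f.append(o["tool_rot"].T@o["ft_force"])
print(np.mean(f,0),np.std(f,0),o["position"],o["qd"],o["clock"])
E
```

```text
20.175 [-29.1378  12.587   17.452  121.1849 -11.1239  29.2597  72.41  ] [0.5447 0.0992 0.1822] [-1.4508 -0.32    0.598 ]
[[-0.9316  0.2139  0.2939]
 [ 0.2513  0.9631  0.0959]
 [-0.2626  0.1632 -0.951 ]]
barrel axis in tool x0,y0,slopes [-0.0018  0.0001  0.0048  0.0005] 751 rms 0.0002378345394995628
lid tool plane [0.0014 0.0004 0.0706] npts 25816 misalign deg 0.08328138313447608 world n [-0.2952 -0.0951  0.9507]
ring comps [775] [278.191  223.6439]
spot in tool [-0.0023 -0.      0.0228] 36 0.00024834216814831334 z 0.07064505002217994
spot world [0.5676 0.1054 0.1156]
[ 1.148  -0.189  -1.0494] [0.531  0.3082 0.432 ] [0.5447 0.0992 0.1822] [-0.0298 -0.0221 -0.0044  0.0398  0.0634 -0.1     0.0563] 20.825
```

Contact is about 2.4 N, so the nose is in about 4 mm. The nose is about 1 mm off the ring's centre, the tool is square to the lid, and the box has not moved.

```bash
python3 -c "
from cell import *
print(finish_job())"
```

```text
the job is handed in; nothing more can be done
None
```

The job is handed in, with no verdict returned: the reader pressed the puck tile for over a second, and now stays gripped on the paper ring about 1 mm off centre and square to the lid, with the nose in about 4 mm at roughly 2.4 N both times.

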